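Open the sample chamber on the optical table

ROBOT

A 6-joint arm with a two-finger parallel gripper is mounted at the origin on the work surface. World frame = base frame: x ahead of the robot, y to its left, z up, the work surface at z = 0. Lengths are in m, angles in rad, forces in N, time in s.
With the tool pointing down it reaches from about 0.4 to 0.825 m from the base axis. Payload 7 kg.
Tool frame: the origin (TCP) lies between the finger pads; the fingertips stand 11 mm ahead of it and the grasp point (between the pads) lies 8 mm behind it (arm.tips_ahead is the distance from the TCP to the fingertips, in m); z points along the fingers, x is the direction in which the jaws open and shut, and the axes are right-handed (so a half turn about z gives the same grasp; the last joint's range is limited). The gripper opens to 88 mm and grips with 3 to 60 N. Pads are 19 mm wide; open, the fingers measure 130 mm over their backs; the gripper's body (78 mm by 193 mm) begins 47 mm behind the grasp point.
Start: joints at [1.47, 0.359, 0.012, 0, -1.224, -0.288], TCP at [0.256, 0.625, 0.238] pointing down, gripper open.
Joint ranges: [-3.07, 3.07], [-1.43, 2.12], [-1.02, 1.25], [-3.03, 1.67], [-3.05, -0], [-3.03, 3.03]. Speed limits (rad/s): [2.39, 2.39, 3.01, 3.14, 3.14, 3.14].

INTERFACE

Orientations are given as [roll, pitch, yaw] about the fixed x, y, z axes, in that order (R = Rz(yaw) Ry(pitch) Rx(roll)).
In Python, from station import arm, optics, finder gives the robot as it stands. The module is installed in compiled form; this text tells all that it offers.
- The arm moves only by the tool apply_moves, never from a script. Its argument "increments" is one flat list of numbers, 6 for each row, row after row: the shift along the world's x, y, z in m, then the turn, a rotation vector about the world's x, y, z in rad. In form: [tx, ty, tz, rx, ry, rz, tx, ty, tz, rx, ry, rz, ...]. A call has 1 to 20 rows; each row shifts and turns the pose as measured when the row begins; what a row does not reach is not made up. A row lasts 1/12 s, in which the tool goes at most 41.7 mm and 7.16 degrees, less where a joint would pass 70% of its speed; a pose out of reach is approached as far as the arm can. A call with a gripper value outside its range is refused whole. "hand" is the closure, from 0 (fully open) to 1 (shut), set as the call begins (left out, the last holds). The fingers move at their own pace and stop on an object; "force" is the grip in N (left out, the last holds). Time passes only in rows, so rows that do not move let the fingers close. It gives the time, the measured TCP pose, the force and the opening at its end, in the units of the state.
- arm.get_state(): the state, without advancing time (a new reading comes with each control period).
- optics.grab_frame(name): name is "side" or "top" or "wrist"; returns the picture (480x640x3 uint8, red, green, blue); there is no depth.
- optics.camera_model(name): a dict with "fx", "fy", "cx", "cy" (pixels), "dist_coeffs" ([k1, k2, p1, p2, k3] as OpenCV has them; the pictures are not rectified), "world_to_cam" (4x4, takes a point from world to camera coordinates); the wrist camera has in their place "T_tool_cam" (4x4, takes a point from camera to tool coordinates, whose origin is the TCP and whose axes are the tool frame's). Camera axes: x right, y up, looking along -z (the intrinsics and any distortion apply to the point x, -y, -z); pixel columns grow to the right and rows downward; lengths in m; the calibration is good to about 2 mm. A picture is of the moment at which its call begins: read the wrist's pose just before it. camera_model takes no time and is no camera call.
- arm.job_done(): hands the job in, once; it reports no verdict.
Trained networks look in the newest picture that a camera, given by its name, has taken for a name from the list of things; names that differ only in an ending like _2 or _b are one class to them, and where a whole thing is asked for, a point or a joint stands for the part that bears it (a point fixed in the world has none). Each returns a list of dicts, best first, with "conf" (0 to 1); they miss things now and then, are a little off and sometimes report something else, mostly with a low value. They report only what shows in the picture. A call takes as long as a camera call. They do not tell look-alikes from the thing itself.
- finder.find_in(camera, name): "box" ([left, top, right, bottom] in pixels, round what is visible of it).
- finder.landmark_of(camera, name): "point" ([column, row] in pixels: a listed point, or the origin of a listed thing).
The state is a dict: "t": time; "q": joint angles; "qd": joint speeds; "joint_efforts": joint torques, N m; "eef_pos": TCP position; "ee_rot": TCP orientation; "force": force on the tool from outside, world axes, zero at the start; "moment": the same for the moment, N m; "width": finger opening in m.
Only numpy, scipy, OpenCV 4.12 (cv2) and the standard library are available. Lean on these libraries where they do the work, as an engineer would, in place of code of your own. Each camera call takes 0.05 s, during which the arm holds its last target. There are 200 camera calls.

TASK

Press down the green release tab so that the lid of the sample chamber springs up, then push that lid fully open, back against its stop, and move clear. Only press and push, do not grasp or lift anything, leave the chamber with the orange tab shut, and leave the glass cells and everything else on the table where they are.

Things in the scene. Friction and masses are not known exactly. Their poses are not given: they have to be found in the camera images.
- sample: sample chamber: a bright aluminium box 90 (x) x 80 (y) x 58 mm tall on a black foot plate 110 x 100 x 6 mm, bolted to the table, with a black lid and a green release tab. Origin at the centre of its underside, z up. The tab is on its -x side (roughly toward the robot), the lid's hinge runs along y at its +x side
- sample_tab (a joint): release tab of the sample chamber (green rocker turning on a pivot along the chamber's y, 52.5 mm from the origin towards -x, 45 mm up): 0 at rest, grows as its pad is pressed down, stop at 0.45 rad (about 14 mm of travel at the pad point). A spring returns it; pressing down needs about 1.5 N to start and 5 N at the stop. Its hook holds the lid shut and lets go at about 0.17 rad (4 to 6 mm of travel at the pad point). Hook top 70 mm above the table
- sample_tab_pad (a point): point to press on the green tab of the sample chamber: on the upper face of the pad, 47.5 mm above the table at rest and 84.5 mm from the chamber's origin along its -x. The pad is 42 mm long (along the chamber's x, from 58 to 100 mm from the origin), 34 mm wide, 5 mm thick; it is pressed straight down, nothing is under it. The point's axes turn with the tab
- sample_lid (a joint): lid of the sample chamber: 0 shut, grows as it opens upward and away; once unlatched a spring pin lifts it to about 0.9 rad and no further; from there the damped, slightly stiff hinge stays about where it is left; 1.57 upright, stop at 1.85 rad (leaning back). Pushing it there takes about 1 N along its swing; follow the swing (upward and back) at first, since a level push on the edge rubs
- sample_lid_edge (a point): middle of the free edge of the sample chamber's lid, on its underside, 98 mm from the hinge line; the lid is 6 mm thick and 80 mm wide (its last 8 mm is a 24 mm wide steel nose)
- sample_hinge (a point): middle of the hinge line of the sample chamber's lid, 58 mm above the table, 45 mm from the chamber's origin along its +x
- sample_cell: glass sample cell 12.5 x 12.5 x 40 mm with a white cap, standing loose in a socket inside the sample chamber (top 46 mm above the table), 12 mm from the chamber's origin towards -x; origin under its base
- reference: reference chamber: a bright aluminium box 90 (x) x 80 (y) x 58 mm tall on a black foot plate 110 x 100 x 6 mm, bolted to the table, with a black lid and an orange release tab. Origin at the centre of its underside, z up. The tab is on its -x side (roughly toward the robot), the lid's hinge runs along y at its +x side
- reference_tab (a joint): release tab of the reference chamber (orange rocker turning on a pivot along the chamber's y, 52.5 mm from the origin towards -x, 45 mm up): 0 at rest, grows as its pad is pressed down, stop at 0.45 rad (about 14 mm of travel at the pad point). A spring returns it; pressing down needs about 1.5 N to start and 5 N at the stop. Its hook holds the lid shut and lets go at about 0.17 rad (4 to 6 mm of travel at the pad point). Hook top 70 mm above the table
- reference_tab_pad (a point): point to press on the orange tab of the reference chamber: on the upper face of the pad, 47.5 mm above the table at rest and 84.5 mm from the chamber's origin along its -x. The pad is 42 mm long (along the chamber's x, from 58 to 100 mm from the origin), 34 mm wide, 5 mm thick; it is pressed straight down, nothing is under it. The point's axes turn with the tab
- reference_lid (a joint): lid of the reference chamber: 0 shut, grows as it opens upward and away; once unlatched a spring pin lifts it to about 0.9 rad and no further; from there the damped, slightly stiff hinge stays about where it is left; 1.57 upright, stop at 1.85 rad (leaning back). Pushing it there takes about 1 N along its swing; follow the swing (upward and back) at first, since a level push on the edge rubs
- reference_lid_edge (a point): middle of the free edge of the reference chamber's lid, on its underside, 98 mm from the hinge line; the lid is 6 mm thick and 80 mm wide (its last 8 mm is a 24 mm wide steel nose)
- reference_hinge (a point): middle of the hinge line of the reference chamber's lid, 58 mm above the table, 45 mm from the chamber's origin along its +x
- reference_cell: glass sample cell 12.5 x 12.5 x 40 mm with a white cap, standing loose in a socket inside the reference chamber (top 46 mm above the table), 12 mm from the chamber's origin towards -x; origin under its base
- lens_post: lens on a post: steel round foot 48 mm across, post, black lens ring 38 mm across; 85 mm tall in all; origin under the foot. A bystander
- iris_post: small iris on a black post with a round foot 44 mm across; 77 mm tall in all; origin under the foot. A bystander
- driver: screwdriver with a red handle, 150 mm long, lying on the table; origin under its middle. A bystander
- wash: small bottle with a blue cap, 40 mm across, 75 mm tall; origin under its base. A bystander
- lens_case: flat round case with a white cap, 48 mm across, 22 mm tall; origin under its base. A bystander
- clamp_fork: dark steel clamp bar 60 x 25 x 9 mm with a screw head standing up to 21 mm; origin under its middle. A bystander
Things that resemble listed ones, but are neither listed nor needed, are in the scene too. What is shaped like the sample but red or turquoise is not meant.

How it is judged:
On the way:
1. the green tab has been pressed and the sample chamber's lid has sprung part-way up (value of joint sample_lid between 0.6 and 1.3 rad), for 0.2 s.
At the end, for the whole second after the job is handed in: The sample chamber's lid is at rest at more than 1.7 rad (stop at 1.85), its green tab has sprung back (below 0.06 rad), the reference chamber's lid is shut (below 0.05 rad), both glass cells are within 8 mm and all bystanders within 20 mm of where they began (value of joint sample_lid above 1.7 rad and value of joint sample_tab below 0.06 rad and value of joint reference_lid below 0.05 rad and velocity of joint sample_lid between -0.05 and 0.05 rad/s and distance of each of sample_cell, reference_cell from where it was at the start of the episode below 0.008 m and distance of each of lens_post, iris_post, driver, wash, lens_case, clamp_fork from where it was at the start of the episode below 0.02 m); the robot touches nothing.
It fails at once if the reference chamber's lid or orange tab is worked (value of joint reference_lid above 0.1 rad or value of joint reference_tab above 0.12 rad).
It fails at once if a glass cell is lifted, tipped or shifted by more than 8 mm (distance of any of sample_cell, reference_cell from where it was at the start of the episode above 0.008 m).
It fails at once if a bystander is lifted, carried, pushed by more than 20 mm or knocked over (distance of any of lens_post, iris_post, driver, wash, lens_case, clamp_fork from where it was at the start of the episode above 0.02 m or angle between any of lens_post, iris_post, driver, wash, lens_case, clamp_fork's own z axis and vertical above 0.4 rad).
It also fails if it takes over 40 s, if anything falls off the work surface, if the arm or the gripper's body presses on something with over 40 N, if the wrist force passes 120 N, or if a joint passes its speed limit or range.

## Working session

There is one attempt and no reset: what is moved stays moved. The work goes in short steps, Python scripts to look and compute and a tool call to move; the robot and the scene stay as the last step left them, time stands still between calls to the robot, and variables do not carry over. Pictures are saved under pics/ and viewed, about 8 in all and at most 12, crops included, and the job is handed in when it is done.

Besides the shell and the picture viewer there is one more tool, called after "Emit:" as a command line: name --argument value ..., lists and objects as JSON in quotes. apply_moves: Moves the arm, as the interface text tells. Its arguments: {"type":"object","properties":{"increments":{"type":"array"},"hand":{"type":"number"},"force":{"type":"number"}},"required":["increments"]}

```bash
mkdir -p pics
cat > h.py <<'E'
import numpy as np, cv2
from station import arm, optics, finder
def ray(cam,px):
    m=optics.camera_model(cam)
    K=np.array([[m['fx'],0,m['cx']],[0,m['fy'],m['cy']],[0,0,1.]])
    u=cv2.undistortPoints(np.array([[px]],float),K,np.array(m['dist_coeffs'],float))[0,0]
    T=np.linalg.inv(np.array(m['world_to_cam']))
    d=T[:3,:3]@np.array([u[0],-u[1],-1]); return T[:3,3],d
def at_z(cam,px,z):
    o,d=ray(cam,px); return o+d*(z-o[2])/d[2]
def proj(cam,p):
    m=optics.camera_model(cam)
    K=np.array([[m['fx'],0,m['cx']],[0,m['fy'],m['cy']],[0,0,1.]])
    c=(np.array(m['world_to_cam'])@np.r_[p,1])[:3]
    return cv2.projectPoints(np.array([[c[0],-c[1],-c[2]]]),np.zeros(3),np.zeros(3),K,np.array(m['dist_coeffs'],float))[0][0,0]
E
python3 - <<'E'
from h import *
for c in('top','side'):
    im=optics.grab_frame(c); cv2.imwrite(f'pics/{c}0.png',im[:,:,::-1])
    for n,z in(('sample_tab_pad',.0475),('sample_hinge',.058),('sample_lid_edge',.058),('reference_tab_pad',.0475),('reference_hinge',.058)):
        for r in finder.landmark_of(c,n)[:4]: print(c,n,np.round(r['point']),round(r['conf'],2),at_z(c,r['point'],z).round(3))
print(arm.get_state())
E
```

```text
top sample_tab_pad [518. 273.] 0.83 [ 0.394 -0.601  0.048]
top sample_tab_pad [365. 316.] 0.81 [ 0.301 -0.234  0.048]
top sample_tab_pad [306. 245.] 0.76 [ 0.47  -0.097  0.048]
top sample_tab_pad [186. 324.] 0.66 [0.289 0.191 0.048]
top sample_hinge [192. 268.] 0.96 [0.42  0.175 0.058]
top sample_hinge [472. 287.] 0.82 [ 0.363 -0.486  0.058]
top sample_hinge [381. 265.] 0.8 [ 0.42  -0.273  0.058]
top sample_hinge [326. 194.] 0.74 [ 0.594 -0.148  0.058]
top sample_lid_edge [523. 264.] 0.83 [ 0.416 -0.611  0.058]
top sample_lid_edge [310. 233.] 0.75 [ 0.499 -0.108  0.058]
top sample_lid_edge [188. 309.] 0.75 [0.323 0.184 0.058]
top sample_lid_edge [466. 329.] 0.75 [ 0.267 -0.465  0.058]
top reference_tab_pad [217. 234.] 0.59 [0.501 0.119 0.048]
top reference_hinge [194. 188.] 0.55 [0.616 0.175 0.058]
side sample_tab_pad [369. 228.] 0.68 [ 0.309 -0.22   0.047]
side sample_tab_pad [269. 327.] 0.68 [0.578 0.205 0.047]
side sample_tab_pad [389. 324.] 0.59 [0.289 0.194 0.047]
side sample_tab_pad [384. 187.] 0.55 [ 0.238 -0.477  0.047]
side sample_hinge [338. 317.] 0.79 [0.412 0.182 0.058]
s
[... 474 characters left out ...]
7]
side reference_hinge [252. 316.] 0.95 [0.624 0.175 0.058]
{'t': 0.6, 'q': array([ 1.47010671e+00,  3.58554571e-01,  1.18429349e-02, -3.86517214e-05,
       -1.22410299e+00, -2.88057882e-01]), 'qd': array([-0.00197457, -0.00208492,  0.00229088, -0.00089646,  0.00177675,
       -0.00054841]), 'joint_efforts': array([ 6.60342703e-04, -5.81985533e+01,  2.93185151e+01,  6.99983239e+00,
        1.24427091e-02, -2.84977784e-05]), 'eef_pos': array([0.25586334, 0.62456256, 0.23755879]), 'ee_rot': array([ 3.14156300e+00, -2.78772104e-05, -1.95955696e+00]), 'force': array([-0.27792247, -0.3955368 , -0.09872819]), 'moment': array([ 0.01422772, -0.0078063 ,  0.00339962]), 'width': 0.08790459728418933}
```

View pics/top0.png

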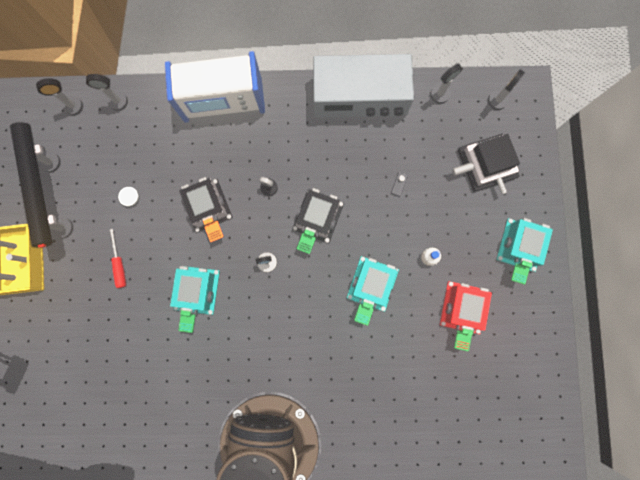

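View pics/side0.png

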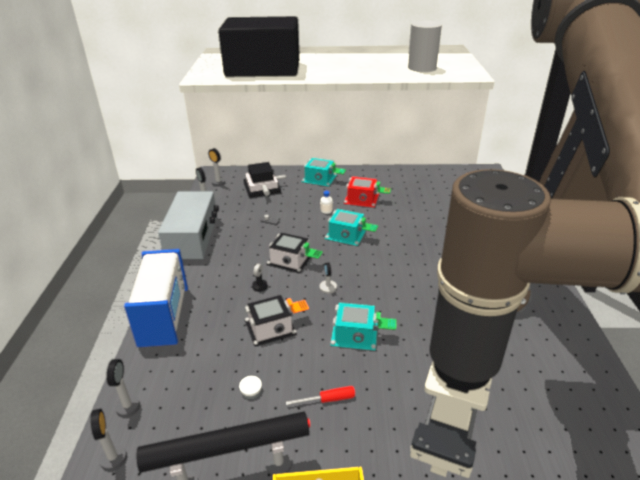

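Candidates for the green-tabbed chamber in the top view, by tab pixel:
- Turquoise: (186,324), (365,316) and (518,273).
- Red: (463,340).
- Orange-tab reference: (213,230).
- Aluminium with black lid and green tab: (306,245). This is my choice, since only it matches the description.

I'll check it in one crop.

Run:
```python
from h import *
a=cv2.imread('pics/top0.png')[170:280,240:370];b=cv2.imread('pics/side0.png')[215:315,230:360]
r=lambda x:cv2.resize(x,(520,int(x.shape[0]*4)),interpolation=cv2.INTER_CUBIC)
cv2.imwrite('pics/crop.png',cv2.resize(np.vstack([r(a),r(b)]),None,fx=.7,fy=.7))
print(np.round(optics.camera_model('wrist')['T_tool_cam'],3))
for n,z in(('lens_post',0),('iris_post',0)):
  for c in('top','side'):
    for x in finder.landmark_of(c,n)[:2]: print(n,c,np.round(x['point']),round(x['conf'],2),at_z(c,x['point'],z).round(3))
```

```text
[[ 1.    -0.     0.    -0.   ]
 [-0.    -0.968 -0.249 -0.068]
 [ 0.001  0.249 -0.968 -0.147]
 [ 0.     0.     0.     1.   ]]
lens_post top [266. 262.] 0.87 [0.437 0.007 0.   ]
lens_post side [329. 286.] 0.82 [ 0.433 -0.004  0.   ]
lens_post side [326. 210.] 0.49 [ 0.443 -0.408  0.   ]
iris_post top [267. 185.] 0.78 [0.635 0.003 0.   ]
```

View pics/crop.png

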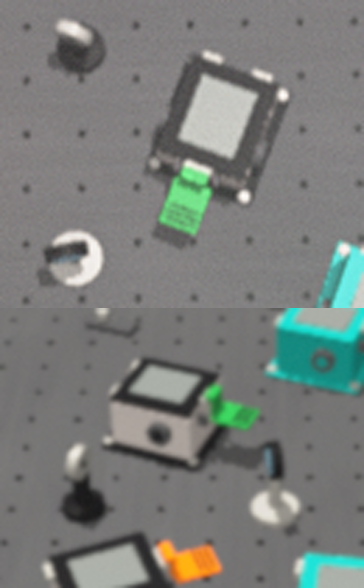

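Emit:
apply_moves --increments '[0.01,-0.036,0.002,0,0,0,0.01,-0.036,0.002,0,0,0,0.01,-0.036,0.002,0,0,0,0.01,-0.036,0.002,0,0,0,0.01,-0.036,0.002,0,0,0,0.01,-0.036,0.002,0,0,0,0.01,-0.036,0.002,0,0,0,0.01,-0.036,0.002,0,0,0,0.01,-0.036,0.002,0,0,0,0.01,-0.036,0.002,0,0,0,0.01,-0.036,0.002,0,0,0,0.01,-0.036,0.002,0,0,0]' --hand 1 --force 10

```text
t: 1.8
eef_pos: [0.3752, 0.1789, 0.2596]
ee_rot: [-3.139, 0.002, -1.95]
force: [1.1, -0.5, -0.1]
width: 0.0134
```

The crop confirms it: aluminium body, black lid and green tab, at about (186,200) in the crop. I'll move above it.

Emit:
apply_moves --increments '[0.009,-0.034,0,0,0,0,0.009,-0.034,0,0,0,0,0.009,-0.034,0,0,0,0,0.009,-0.034,0,0,0,0,0.009,-0.034,0,0,0,0,0.009,-0.034,0,0,0,0,0.009,-0.034,0,0,0,0,0.009,-0.034,0,0,0,0,0,0,0,0,0,0,0,0,0,0,0,0]'

```text
t: 2.63
eef_pos: [0.4478, -0.1142, 0.2647]
ee_rot: [-3.13, 0.011, -1.955]
force: [0.5, 0.9, 0.5]
width: 0.0008
```

```bash
cat >> h.py <<'E'
from scipy.spatial.transform import Rotation as Ro
def wrist_z(s,px,z):
    m=optics.camera_model('wrist')
    K=np.array([[m['fx'],0,m['cx']],[0,m['fy'],m['cy']],[0,0,1.]])
    u=cv2.undistortPoints(np.array([[px]],float),K,np.array(m['dist_coeffs'],float))[0,0]
    W=np.eye(4);W[:3,:3]=Ro.from_euler('xyz',s['ee_rot']).as_matrix();W[:3,3]=s['eef_pos']
    T=W@np.array(m['T_tool_cam']); d=T[:3,:3]@np.array([u[0],-u[1],-1]);o=T[:3,3]
    return o+d*(z-o[2])/d[2]
E
python3 - <<'E'
from h import *
s=arm.get_state(); im=optics.grab_frame('wrist'); cv2.imwrite('pics/w1.png',im[:,:,::-1])
print(s['eef_pos'],s['ee_rot'],s['q'],s['force'])
for n,z in(('sample_tab_pad',.0475),('sample_hinge',.058),('sample_lid_edge',.058),('sample',0)):
    for r in finder.landmark_of('wrist',n)[:3]: print(n,np.round(r['point']),round(r['conf'],2),wrist_z(s,r['point'],z).round(4))
E
```

```text
[ 0.44784825 -0.1142438   0.2647194 ] [-3.13012024  0.01091721 -1.95531058] [ 0.17539764 -0.02753953 -0.39801028 -0.00340705 -1.18480876  1.01207999] [0.4935082  0.87518879 0.49394691]
sample_tab_pad [295. 200.] 0.9 [ 0.4744 -0.0898  0.0475]
sample_hinge [296.  67.] 0.88 [ 0.5942 -0.1437  0.058 ]
sample_hinge [477. 184.] 0.65 [ 0.4192 -0.2754  0.058 ]
sample_lid_edge [466. 270.] 0.9 [ 0.3321 -0.2375  0.058 ]
sample [451. 213.] 0.87 [ 0.3819 -0.2574  0.    ]
sample [638. 193.] 0.78 [ 0.3198 -0.4798  0.    ]
sample [146. 336.] 0.74 [0.3726 0.1818 0.    ]
```

View pics/w1.png

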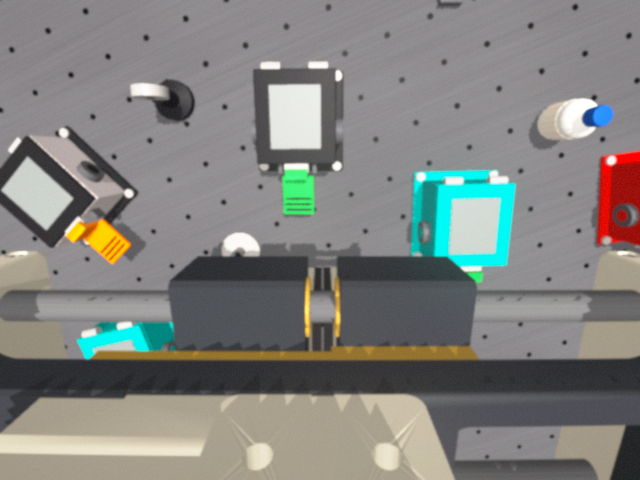

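The wrist view shows the sample pad at (295,200) and its hinge at (296,67), 131 mm apart against 129.5 expected, with a yaw of about -0.42. The lens post at (240,245) is clear of the fingers. I'll go to 92 mm along -x from the origin, above the pad.

Emit:
apply_moves --increments '[0.005,0.006,-0.03,-0.006,0.015,-0.035,0.005,0.006,-0.035,0,0,0,0.005,0.006,-0.035,0,0,0,0.004,0.006,-0.035,0,0,0,0.002,0.003,-0.03,0,0,0,0,0,-0.01,0,0,0,0,0,0,0,0,0,0,0,0,0,0,0]'

```text
t: 3.55
eef_pos: [0.4715, -0.0737, 0.0882]
ee_rot: [-3.13, 0.005, -1.967]
force: [-0.3, 0.2, 0.3]
width: 0.0003
```

Run:
```python
from h import *
s=arm.get_state(); print(s['eef_pos'],s['ee_rot'],s['force'])
im=optics.grab_frame('wrist'); cv2.imwrite('pics/w2.png',im[:,:,::-1])
for n,z in(('sample_tab_pad',.0475),('sample_hinge',.058),('sample_lid_edge',.058)):
    for r in finder.landmark_of('wrist',n)[:2]: print(n,np.round(r['point']),round(r['conf'],2),wrist_z(s,r['point'],z).round(4))
```

```text
[ 0.47145186 -0.07367351  0.08822736] [-3.13024104  0.00537449 -1.9674928 ] [-0.30127554  0.18783352  0.27379317]
sample_tab_pad [351. 254.] 0.87 [ 0.4728 -0.092   0.0475]
sample_lid_edge [355. 204.] 0.66 [ 0.5007 -0.1048  0.058 ]
```

View pics/w2.png

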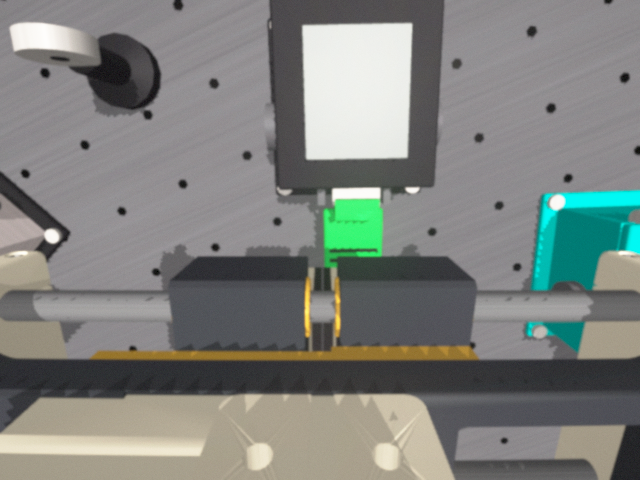

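The finger tip is about 16 mm to the +y side of the tab. Pad estimates agree at (0.473,-0.091). I'll shift, then check.

Emit:
apply_moves --increments '[-0.003,-0.008,-0.004,0,0.012,-0.02,-0.003,-0.007,-0.004,0,0,0,0,0,0,0,0,0,0,0,0,0,0,0]'

```text
t: 4.08
eef_pos: [0.4681, -0.0906, 0.0844]
ee_rot: [-3.133, 0.007, -1.991]
force: [0.0, 0.1, 0.2]
width: 0.0006
```

Emit:
apply_moves --increments '[-0.002,0.001,-0.006,0,0,0,-0.001,0,-0.006,0,0,0,0,0,-0.006,0,0,0,0,0,-0.005,0,0,0,0,0,-0.005,0,0,0,0,0,-0.003,0,0,0,0,0,-0.003,0,0,0]'

```text
t: 4.67
eef_pos: [0.4659, -0.0901, 0.0481]
ee_rot: [-3.13, 0.008, -1.991]
force: [0.7, -1.7, 5.5]
width: 0.0004
```

Emit:
apply_moves --increments '[0,0,0,0,0,0,0,0,0,0,0,0,0,0,0,0,0,0,0,0,0,0,0,0]'

```text
t: 5.0
eef_pos: [0.466, -0.0901, 0.0478]
ee_rot: [-3.131, 0.007, -1.991]
force: [-0.1, -0.2, 4.1]
width: 0.0006
```

Run:
```python
from h import *
a=optics.grab_frame('side')[190:310,210:370,::-1]; b=optics.grab_frame('wrist')[:,:,::-1]
cv2.imwrite('pics/p1.png',np.vstack([cv2.resize(a,(400,300)),cv2.resize(b,(400,300))]))
s=arm.get_state(); print(s['eef_pos'],s['force'])
```

```text
[ 0.46600734 -0.09011802  0.04780225] [-0.53714821 -0.45792551  3.69734816]
```

View pics/p1.png

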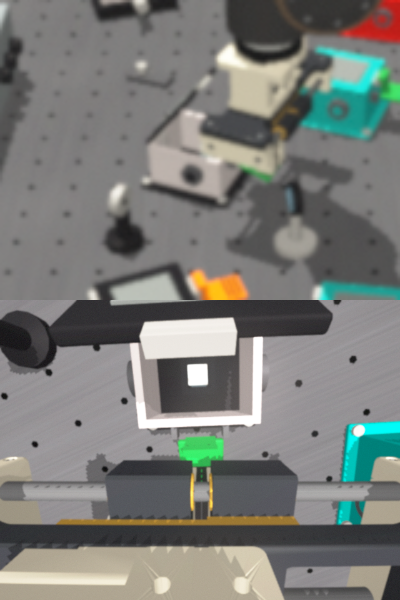

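The lid has sprung part-way up: the chamber is open with the cell at (197,375), and the lid is seen edge-on above it. I'll lift straight up off the tab, then approach under the lid edge.

Emit:
apply_moves --increments '[0,0,0.02,0,0,0,0,0,0.02,0,0,0,0,0,0.02,0,0,0,0,0,0.018,0,0,0,0,0,0,0,0,0,0.009,-0.004,0,0,0,0,0.009,-0.004,0,0,0,0,0.009,-0.004,0,0,0,0,0,0,0,0,0,0]'

```text
t: 5.85
eef_pos: [0.4924, -0.1026, 0.1264]
ee_rot: [-3.136, 0.006, -1.991]
force: [1.1, -0.3, 1.1]
width: 0.0007
```

Run:
```python
from h import *
a=optics.grab_frame('side')[190:310,210:370,::-1]; b=optics.grab_frame('wrist')[:,:,::-1]
cv2.imwrite('pics/p2.png',np.vstack([cv2.resize(a,(400,300)),cv2.resize(b,(400,300))]))
s=arm.get_state(); print(s['eef_pos'],s['ee_rot'],s['force'])
```

```text
[ 0.49057004 -0.10232008  0.12592257] [-3.13752009  0.00578335 -1.99229238] [-1.42341598  0.28984816 -0.09225978]
```

View pics/p2.png

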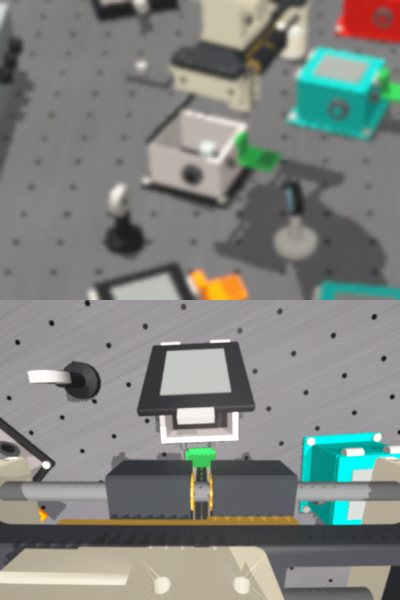

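The lid stands at about 0.9 rad with its edge at wrist crop (195,412), and the green tab has sprung back. Next I'll push along the swing.

Emit:
apply_moves --increments '[0.011,-0.004,0,0,0,0,0.01,-0.004,0,0,0,0,0.01,-0.004,0,0,0,0,0.007,-0.003,0.004,0,0,0,0.007,-0.003,0.004,0,0,0,0.007,-0.003,0.004,0,0,0,0.007,-0.003,0.004,0,0,0]'

```text
t: 6.53
eef_pos: [0.552, -0.1286, 0.1401]
ee_rot: [3.139, 0.003, -1.993]
force: [0.1, 1.0, 0.1]
width: 0.0006
```

Emit:
apply_moves --increments '[0.007,-0.003,0.002,0,0,0,0.007,-0.003,0.002,0,0,0,0.007,-0.003,0.002,0,0,0,0.007,-0.003,0.001,0,0,0,0.005,-0.002,0,0,0,0,0.005,-0.002,0,0,0,0]'

```text
t: 7.03
eef_pos: [0.5953, -0.1469, 0.1494]
ee_rot: [3.141, 0.004, -1.993]
force: [-0.2, -0.2, -0.1]
width: 0.0007
```

Run:
```python
from h import *
a=optics.grab_frame('side')[190:310,210:370,::-1]; b=optics.grab_frame('wrist')[:,:,::-1]
cv2.imwrite('pics/p3.png',np.vstack([cv2.resize(a,(400,300)),cv2.resize(b,(400,300))]))
s=arm.get_state(); print(s['eef_pos'],s['ee_rot'],s['force'])
```

```text
[ 0.59551345 -0.14691896  0.14920303] [ 3.14133995  0.00351217 -1.99334992] [ 0.39636415 -0.83726479 -0.41704498]
```

View pics/p3.png

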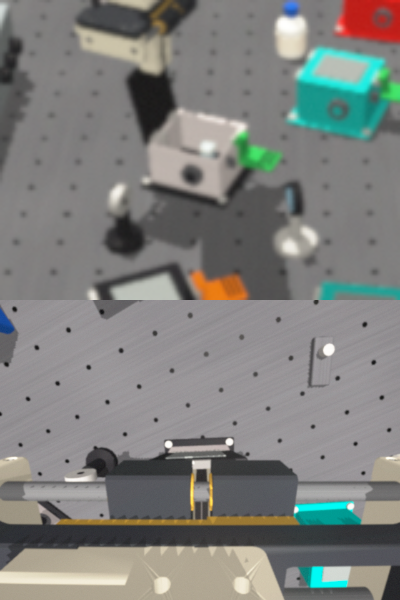

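The lid is now past upright, leaning back ahead of the finger, and the cell is still in place. I'll push to the stop while watching the force.

Emit:
apply_moves --increments '[0.005,-0.002,-0.001,0,0,0,0.005,-0.002,-0.001,0,0,0,0.003,-0.001,0,0,0,0]'

```text
t: 7.38
eef_pos: [0.6036, -0.1506, 0.1471]
ee_rot: [3.131, 0.002, -1.993]
force: [-17.9, 12.5, 18.7]
width: 0.0009
```

The force has jumped to 28 N, so the lid is at its stop. Backing off.

Emit:
apply_moves --increments '[-0.006,0.003,0,0,0,0,-0.015,0.007,0,0,0,0,-0.025,0.011,0.005,0,0,0,-0.025,0.011,0.01,0,0,0,-0.025,0.011,0.015,0,0,0,-0.02,0.009,0.02,0,0,0,-0.015,0.007,0.02,0,0,0,0,0,0.01,0,0,0,0,0,0,0,0,0,0,0,0,0,0,0]'

```text
t: 8.22
eef_pos: [0.4659, -0.0892, 0.2279]
ee_rot: [3.128, 0.001, -1.992]
force: [0.0, -0.4, -1.3]
width: 0.0007
```

Run:
```python
from h import *
a=optics.grab_frame('side')[170:350,190:430,::-1]; b=optics.grab_frame('wrist')[:,:,::-1]
cv2.imwrite('pics/p4.png',np.vstack([cv2.resize(a,(400,300)),cv2.resize(b,(400,300))]))
s=arm.get_state(); print(s['eef_pos'],s['ee_rot'],s['force'])
O=np.array([.55,-.126,0]);u=np.array([.912,-.41,0])
for th in(1.57,1.7,1.85):
    p=O+u*(.045-.098*np.cos(th))+[0,0,.058+.098*np.sin(th)]; print(th,proj('side',p),proj('top',p))
for c in('side','top','wrist'):
    optics.grab_frame(c); print(c,[(np.round(r['point']),round(r['conf'],2)) for r in finder.landmark_of(c,'sample_lid_edge')])
```

```text
[ 0.46601275 -0.08954046  0.22712815] [ 3.12643307e+00  2.88725891e-05 -1.99226084e+00] [-0.33234404  0.66496027 -0.24801555]
1.57 [273.37527982 212.39743592] [325.1023551  184.84073681]
1.7 [269.52533131 211.69573232] [327.34956065 179.80134227]
1.85 [265.25323176 211.51113545] [329.86998824 174.37835753]
side [(array([379., 323.]), 0.93), (array([373., 184.]), 0.83), (array([263., 209.]), 0.62), (array([360., 220.]), 0.56)]
top [(array([332., 175.]), 0.94), (array([526., 262.]), 0.93), (array([398., 185.]), 0.68), (array([186., 313.]), 0.67), (array([463., 330.]), 0.66)]
wrist [(array([508., 278.]), 0.94)]
```

View pics/p4.png

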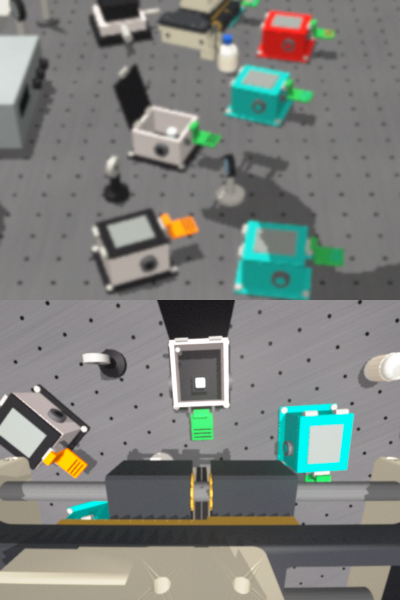

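The lid edge shows at side (263,209) and top (332,175), which matches 1.85 rad: predicted (265,212) and (330,174). The tab is back, the cell stands in its socket, the reference is shut, the posts are in place and the arm is clear.

```bash
python3 -c "
from station import arm
print(arm.job_done())"
```

```text
the job is handed in; nothing more can be done
None
```

I pressed the green tab with the closed fingers, and the lid sprung up to about 0.9 rad (judged from the pictures). I then pushed it along its swing until it met the stop, backed off, and handed the job in at about 8.5 s.

**Final checks:**
- **Lid:** the networks put its edge within 3 px of where a lid at 1.85 rad should be, in both the side and top views.
- **Rest of the scene:** the last pictures show the green tab sprung back, the sample cell standing in its socket and the reference chamber shut. The lens and iris posts look unmoved. I did not measure any of these.
- **Arm:** the force on the tool is near zero, so nothing is being touched.

**What was off:**
- **Stop contact:** the finger met the stop with about 28 N, more than needed but under the 40 N limit.
- **Wrist view:** its last network report for the lid edge, at (508,278), fell on a turquoise look-alike, so I did not use it.

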